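Set out the paint jars in rows on the painter's tray

TASK

Set out the paint jars on the tray in a neat grid, one upright in the middle of each cork square: the two tall jars in the row away from the robot, the two squat jars in the row nearest the robot. Three of them are in the slanted rack, and one squat jar has been left in the tray's far row. Leave the pointed dropper bottle in the rack and everything else where it is, and do not knock any jar over.

Things in the scene. Friction and masses are not known exactly. Their poses are not given: they have to be found in the camera images.
- tall_jar_a: Tall straight-sided screw-cap jar, amber glass with a white plastic cap of the same 38 mm diameter (cap is the top 16 mm), 78 mm high, about 100 g. Origin: centre of the underside; z runs up the jar's axis to the cap. Starts leaning in one of the rack's pockets.
- tall_jar_b: Tall straight-sided screw-cap jar, amber glass with a white plastic cap of the same 38 mm diameter (cap is the top 16 mm), 78 mm high, about 100 g. Origin: centre of the underside; z runs up the jar's axis to the cap. Starts leaning in one of the rack's pockets.
- squat_jar_a: Squat jar: same look and 38 mm diameter as the tall one, cap included (top 16 mm), but only 52 mm high, about 70 g. Origin: centre of the underside; z runs up the jar's axis. Starts leaning in one of the rack's pockets.
- squat_jar_b: Squat jar: same look and 38 mm diameter as the tall one, cap included (top 16 mm), but only 52 mm high, about 70 g. Origin: centre of the underside; z runs up the jar's axis. Starts upright on the tray, somewhere in its far row.
- dropper_bottle: Bystander: bottle of the same glass and 38 mm diameter, 80 mm high, with a pointed conical white nozzle from 42 mm up. Leans in the remaining pocket of the rack and stays there. Origin: centre of the underside; z up its axis.
- rack: Fixed pale wood rack, four round pockets 40 mm wide, 22 mm deep, at y = -120, -40, 40, 120 mm (contents vary). Pocket axes lean 30 degrees from vertical to the rack's -x (the tray's side), square to the sloping face: things come out along that axis and stand out by their height less 22 mm. Block 72 x 324 x 34 mm, far edge 76 mm high. Origin: on the table under the middle; z up.
- tray: Fixed plain metal tray 190 (x) by 250 mm (y), floor 6 mm and rim 12 mm above the table, rim 6 mm thick. Origin: at table height under the middle of the 2 x 2 grid of cork squares; x away from the robot, y to its left; it reaches from y = -155 to 95 mm. Squares 58 mm wide, level with the floor, 84 mm apart centre to centre. A paintbrush lies in the strip at its right (-y).
- far_left (a point): Centre of the far-row (away from the robot), left cork square, on the tray's floor (level with it). Axes are the tray's.
- far_right (a point): Centre of the far-row (away from the robot), right cork square, on the tray's floor (level with it). Axes are the tray's.
- near_left (a point): Centre of the near-row (towards the robot), left cork square, on the tray's floor (level with it). Axes are the tray's.
- near_right (a point): Centre of the near-row (towards the robot), right cork square, on the tray's floor (level with it). Axes are the tray's.
- bead_stand_a: Bystander: bead on an upright wire in a clay foot 44 mm across; 78 mm high overall. Stands beyond the work, between rack and tray. Origin: centre of the underside.
- bead_stand_b: Bystander: another bead on a wire, same size, on the robot's side. Origin: centre of the underside.
- ink_pot: Bystander: dark screw-cap ink pot, 50 mm across and 50 mm high, on the robot's side. Origin: centre of the underside.
- sanding_block: Bystander: cork sanding block 100 x 60 x 28 mm beyond the tray. Origin: centre of the underside.
- clay_spatula: Bystander: spatula about 160 mm long lying beyond rack and tray. Origin on its underside.
- paintbrush: Bystander: paintbrush about 150 mm long lying in the strip at the tray's right, roughly along the tray's x. Origin on its underside.
There are look-alikes about, which are no part of the job. Leave any purple look-alike of the squat_jar_a alone. Leave any yellow look-alike of the tall_jar_b alone.

How it is judged:
At the end, for the whole second after the job is handed in: Both tall jars stand in the far row and both squat jars in the near row, one on each cork square, their centres within 12 mm of the square's centre along each tray axis, upright within 4.5 degrees, resting on the tray floor (within 4 mm) and still ((((x of tall_jar_a in the frame of far_left between -0.012 and 0.012 m and y of tall_jar_a in the frame of far_left between -0.012 and 0.012 m) and (x of tall_jar_b in the frame of far_right between -0.012 and 0.012 m and y of tall_jar_b in the frame of far_right between -0.012 and 0.012 m)) or ((x of tall_jar_a in the frame of far_right between -0.012 and 0.012 m and y of tall_jar_a in the frame of far_right between -0.012 and 0.012 m) and (x of tall_jar_b in the frame of far_left between -0.012 and 0.012 m and y of tall_jar_b in the frame of far_left between -0.012 and 0.012 m))) and (((x of squat_jar_a in the frame of near_left between -0.012 and 0.012 m and y of squat_jar_a in the frame of near_left between -0.012 and 0.012 m) and (x of squat_jar_b in the frame of near_right between -0.012 and 0.012 m and y of squat_jar_b in the frame of near_right between -0.012 and 0.012 m)) or ((x of squat_jar_a in the frame of near_right between -0.012 and 0.012 m and y of squat_jar_a in the frame of near_right between -0.012 and 0.012 m) and (x of squat_jar_b in the frame of near_left between -0.012 and 0.012 m and y of squat_jar_b in the frame of near_left between -0.012 and 0.012 m))) and angle between each of tall_jar_a, tall_jar_b, squat_jar_a, squat_jar_b's own z axis and vertical below 0.08 rad and z of tall_jar_a in the frame of tray between 0.002 and 0.01 m and linear speed of each of tall_jar_a, tall_jar_b, squat_jar_a, squat_jar_b below 0.02 m/s and z of tall_jar_b in the frame of tray between 0.002 and 0.01 m and z of squat_jar_a in the frame of tray between 0.002 and 0.01 m and z of squat_jar_b in the frame of tray between 0.002 and 0.01 m); the robot touches nothing.
It fails at once if a jar is knocked over or turned past 70 degrees from upright (angle between any of tall_jar_a, tall_jar_b, squat_jar_a, squat_jar_b's own z axis and vertical above 1.22 rad).
It fails at once if the dropper bottle is moved more than 20 mm from its place in the rack (distance of dropper_bottle from where it was at the start of the episode above 0.02 m).
It fails at once if another thing lying about (bead stand, ink pot, sanding block, clay spatula, paintbrush) is moved more than 25 mm (distance of any of bead_stand_a, bead_stand_b, ink_pot, sanding_block, clay_spatula, paintbrush from where it was at the start of the episode above 0.025 m).
It also fails if it takes over 72 s, if anything falls off the work surface, if the arm or the gripper's body presses on something with over 40 N, if the wrist force passes 120 N, or if a joint passes its speed limit or range.

ROBOT

A 6-joint arm with a two-finger parallel gripper is mounted at the origin on the work surface. World frame = base frame: x ahead of the robot, y to its left, z up, the work surface at z = 0. Lengths are in m, angles in rad, forces in N, time in s.
With the tool pointing down it reaches from about 0.275 to 0.725 m from the base axis. Payload 5.6 kg.
Tool frame: the origin (TCP) lies on the centre line of the jaws, within the pads' length; the fingertips stand 14 mm ahead of it and the grasp point (between the pads) lies 5 mm behind it; z points along the fingers, y is the line along which they close (so a half turn about z gives the same grasp; the last joint's range is limited). The gripper opens to 85 mm and grips with 20 to 120 N. Pads are 22 mm wide; open, the fingers measure 114 mm over their backs; the gripper's body (76 mm by 85 mm) begins 54 mm behind the grasp point. The pads swing forward as they close: fully open they stand 13 mm farther back than shut.
Start: joints at [1.606, 0.255, 0.108, 0, -1.424, -0.285], TCP at [0.136, 0.533, 0.245] pointing down, gripper open.
Joint ranges: [-2.95, 2.95], [-1.21, 1.97], [-1.09, 1.5], [-2.87, 1.71], [-2.94, -0.07], [-3.05, 3.05]. Speed limits (rad/s): [2.57, 2.57, 3.14, 3.14, 3.14, 3.14].

INTERFACE

Orientations are given as a unit quaternion [x, y, z, w].
In Python, from rig import arm, eyes gives the robot as it stands.
- The arm moves only by the tool step_arm, never from a script. Its argument "moves" is a list of rows, each an object with "linear": the shift along the world's x, y, z in mm, a list of three; "angular": the turn, a rotation vector about the world's x, y, z in degrees, a list of three. A call has 1 to 10 rows; each row is the pose to reach, as a shift and turn from the pose commanded when the call began; what a row does not reach only later rows make up. A row lasts 1/12 s, in which the tool goes at most 41.7 mm and 7.16 degrees, less where a joint would pass 70% of its speed; a pose out of reach is approached as far as the arm can. A call with a gripper value outside its range is refused whole. "gripper" is the gripper command: -1 is shut, 1 is fully open, values between are in proportion, set as the call begins (left out, the last holds). The fingers move at their own pace and stop on an object; "grip_force" is the grip in N (left out, the last holds). Time passes only in rows, so rows that repeat a pose let the fingers close. It gives the time, the measured TCP pose, the force, the opening and the grip force at its end, in the units of the state.
- arm.get_state(): the state, without advancing time (a new reading comes with each control period).
- eyes.get_image(name): name is "scene" or "top"; returns the picture (384x512x3 uint8, blue, green, red); there is no depth.
- eyes.camera_model(name): a dict with "fx", "fy", "cx", "cy" (pixels), "distortion" ([k1, k2, p1, p2, k3] as OpenCV has them; the pictures are not rectified), "R" (3x3) and "t" (3): a world point X has camera coordinates R X + t. Camera axes: x right, y down, z forward; pixel columns grow to the right and rows downward; lengths in m; the calibration is good to about 2 mm. A picture is of the moment at which its call begins. camera_model takes no time and is no camera call.
- arm.job_done(): hands the job in; it is judged then, once.
The state is a dict: "time_s": time; "joint_pos": joint angles; "qd": joint speeds; "tau": joint torques, N m; "ee_pos": TCP position; "ee_rot": TCP orientation; "contact_force": force on the tool from outside, world axes, zero at the start; "torque": the same for the moment, N m; "opening": finger opening in m; "grasp_force": force on a finger pad.
Only numpy, scipy, OpenCV 4.12 (cv2) and the standard library are available. Lean on these libraries where they do the work, as an engineer would, in place of code of your own. Each camera call takes 0.05 s, during which the arm holds its last target. There are 200 camera calls.

## Working session

There is one attempt and no reset: what is moved stays moved. The work goes in short steps, Python scripts to look and compute and a tool call to move; the robot and the scene stay as the last step left them, time stands still between calls to the robot, and variables do not carry over. Pictures are saved under pics/ and viewed, at most 10 in all, crops included, and the job is handed in when it is done.

Besides the shell and the picture viewer there is one more tool, called after "Call:" as name(argument=value, ...) on one line, values as JSON. step_arm: Moves the arm, as the interface text tells. Its arguments: {"type":"object","properties":{"moves":{"type":"array"},"gripper":{"type":"number"},"grip_force":{"type":"number"}},"required":["moves"]}

```bash
mkdir -p pics; ls; python3 - <<'E'
from rig import arm, eyes
import cv2, numpy as np
for n in ("scene","top"):
    im=eyes.get_image(n); cv2.imwrite(f"pics/{n}0.png",im)
    m=eyes.camera_model(n); print(n,{k:np.round(v,3).tolist() for k,v in m.items()})
a,b=cv2.imread("pics/scene0.png"),cv2.imread("pics/top0.png")
cv2.imwrite("pics/s0.png",cv2.resize(a,(800,600),interpolation=cv2.INTER_CUBIC))
cv2.imwrite("pics/t0.png",cv2.resize(b,(800,600),interpolation=cv2.INTER_CUBIC))
s=arm.get_state(); print(s)
E
```

```text
pics
scene {'fx': 423.595, 'fy': 423.595, 'cx': 264.187, 'cy': 191.124, 'distortion': [-0.097, 0.0, 0.0, 0.0, 0.0], 'R': [[-0.562, 0.827, -0.012], [0.475, 0.31, -0.824], [-0.677, -0.469, -0.567]], 't': [0.301, -0.236, 1.459]}
top {'fx': 403.992, 'fy': 403.992, 'cx': 256.713, 'cy': 194.669, 'distortion': [0.0, 0.0, 0.0, 0.0, 0.0], 'R': [[0.001, -1.0, 0.008], [-0.999, -0.002, -0.049], [0.049, -0.008, -0.999]], 't': [0.032, 0.591, 1.256]}
{'time_s': 0.1, 'joint_pos': array([ 1.60560533e+00,  2.55668619e-01,  1.07125916e-01, -4.09935710e-04,
       -1.42388413e+00, -2.84572654e-01]), 'qd': array([ 0.00063465, -0.00095988,  0.00191936,  0.00105611,  0.00156273,
       -0.00083262]), 'tau': array([-1.42285982e-03, -3.87603879e+01,  2.38473845e+01,  5.37775934e+00,
       -3.75546108e-03, -9.31451183e-07]), 'ee_pos': array([0.13580767, 0.53253939, 0.24449503]), 'ee_rot': array([ 9.92208286e-01, -1.24587368e-01, -7.05199608e-05,  8.37118280e-04]), 'contact_force': array([-0.76337059,  0.26378101,  0.24703129]), 'torque': array([ 0.04891688,  0.00319761, -0.02346675]), 'grasp_force': 0.0, 'opening': 0.08564199418801048}
```

View pics/s0.png

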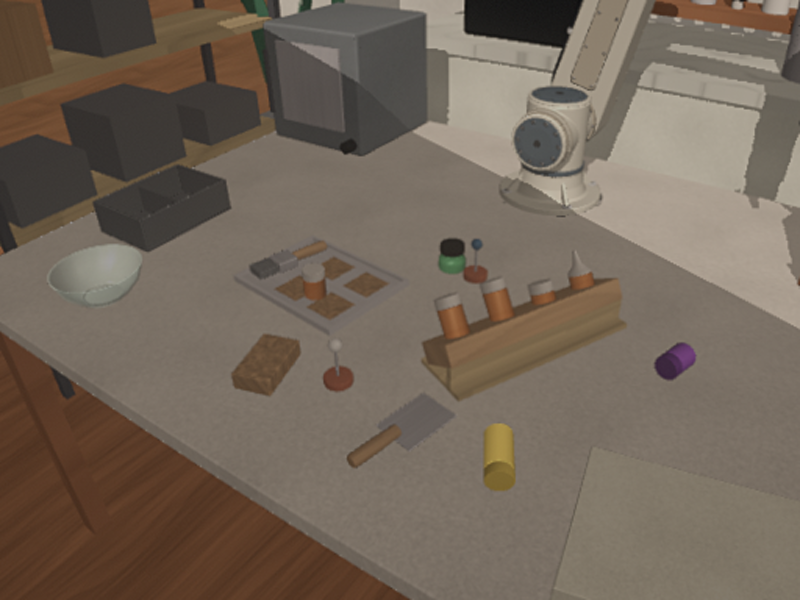

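View pics/t0.png

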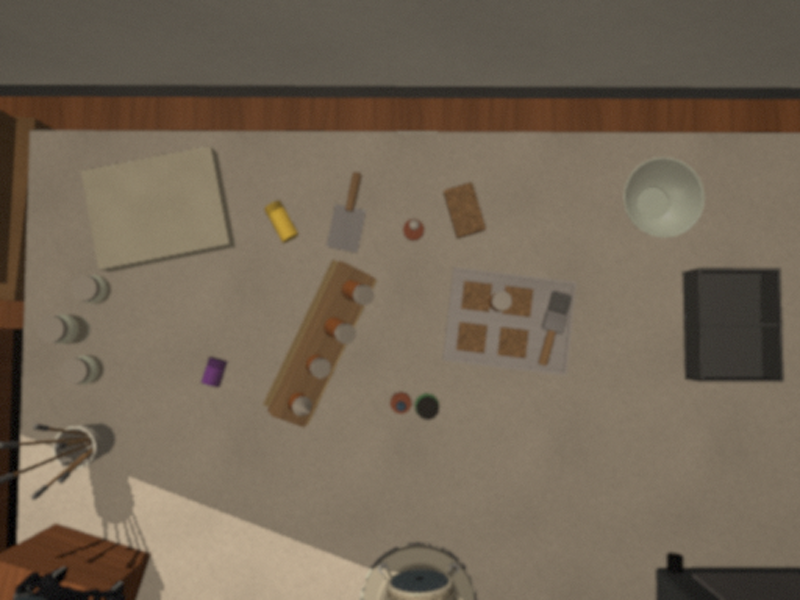

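The far-to-near rack order in the scene view is: tall jars at (453,315) and (497,298), squat jar at (541,292), dropper at (580,270). The loose squat jar is at (315,282). The look-alikes to leave alone are yellow at (499,457) and purple at (675,360), and the ink pot is at (452,256). I'll check this choice in close crops.

```bash
cat > h.py <<'E'
import numpy as np, cv2
from rig import arm, eyes
def cam(n):
    m=eyes.camera_model(n); K=np.array([[m['fx'],0,m['cx']],[0,m['fy'],m['cy']],[0,0,1.]])
    return K,np.array(m['distortion'],float),np.array(m['R']),np.array(m['t'])
def ray(n,px):
    K,d,R,t=cam(n); u=cv2.undistortPoints(np.array([[px]],float),K,d)[0,0]
    return -R.T@t, R.T@np.array([u[0],u[1],1.])
def onz(n,px,z):
    c,v=ray(n,px); return c+v*(z-c[2])/v[2]
def tri(p1,p2):
    c1,v1=ray('top',p1);c2,v2=ray('scene',p2); v1/=np.linalg.norm(v1);v2/=np.linalg.norm(v2)
    s=np.linalg.lstsq(np.c_[v1,-v2],c2-c1,rcond=None)[0]; a,b=c1+s[0]*v1,c2+s[1]*v2
    return (a+b)/2,np.linalg.norm(a-b)
def proj(n,X):
    K,d,R,t=cam(n); return cv2.projectPoints(np.array(X,float).reshape(-1,1,3),cv2.Rodrigues(R)[0],t,K,d)[0][:,0]
E
python3 - <<'E'
import cv2
a,b=cv2.imread("pics/scene0.png"),cv2.imread("pics/top0.png")
cv2.imwrite("pics/tc.png",cv2.resize(b[160:280,165:375],None,fx=3.8,fy=3.8,interpolation=cv2.INTER_CUBIC)*1)
cv2.imwrite("pics/sc.png",cv2.convertScaleAbs(cv2.resize(a[145:260,145:411],None,fx=3,fy=3,interpolation=cv2.INTER_CUBIC),alpha=1.2))
E
```

```text
(no output)
```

View pics/tc.png

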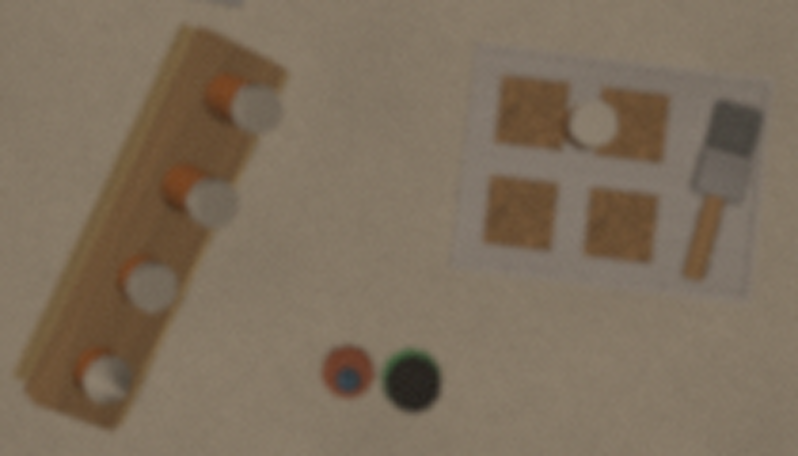

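View pics/sc.png

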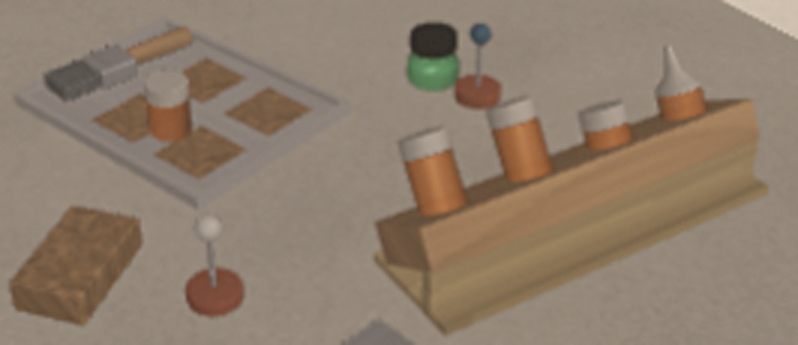

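```bash
cat >> h.py <<'E'
T=lambda x,y:((x+.5)/3.8-.5+165,(y+.5)/3.8-.5+160)
S=lambda x,y:((x+.5)/3-.5+145,(y+.5)/3-.5+145)
E
python3 - <<'E'
from h import *
np.set_printoptions(precision=4,suppress=True)
P={}
for k,t,s in (("t1",(257,108),(427,143)),("t2",(212,204),(513,111)),("sq",(152,287),(605,121)),("sqb",(592,124),(167,87)),("tip",(127,387),(669,46))):
    p,e=tri(T(*t),S(*s)); P[k]=p; print(k,p,e)
for k,z in (("t1",.0995),("t2",.0995),("sq",.077),("sqb",.05),("tip",.108)):
    t={"t1":(257,108),"t2":(212,204),"sq":(152,287),"sqb":(592,124),"tip":(127,387)}[k]; print(k,'top@z',onz('top',T(*t),z))
g=np.array([onz('top',T(*q),.006)[:2] for q in ((531.5,113.5),(632,125),(521,213),(622,224))])
m=np.array([(42,42),(42,-42),(-42,42),(-42,-42)])/1e3
print(g,g.mean(0)); c=g.mean(0)
H=m.T@(g-c); a=np.arctan2(H[0,1]-H[1,0],H[0,0]+H[1,1]); R=np.array([[np.cos(a),-np.sin(a)],[np.sin(a),np.cos(a)]])
print("yaw",np.degrees(a)); print((R@m.T).T+c,"res",((R@m.T).T+c-g)*1e3)
# scene check of squares
gs=np.array([onz('scene',S(*q),.006)[:2] for q in ((200,152),(267,111),(207,80))]); print("scene FL,NL,NR",gs)
# rack line edges from scene/top: rack ends top far edge
print("rack +x edge top", onz('top',T(188,24),.076),onz('top',T(24,384),.076), "low edge",onz('top',T(288,73),.040),onz('top',T(118,430),.040))
E
```

```text
t1 [0.6049 0.1072 0.0987] 0.0035900902057649873
t2 [0.5313 0.1407 0.0986] 0.001635201215721201
sq [0.466  0.1902 0.0709] 0.002536943071043618
sqb [ 0.596  -0.1608  0.0512] 0.001404248737634335
tip [0.3913 0.2062 0.1088] 0.0073113543878662295
t1 top@z [0.6058 0.1056 0.0995]
t2 top@z [0.5317 0.1399 0.0995]
sq top@z [0.4668 0.1883 0.077 ]
sqb top@z [ 0.5966 -0.1616  0.05  ]
tip top@z [0.3927 0.203  0.108 ]
[[ 0.6077 -0.1184]
 [ 0.5982 -0.2023]
 [ 0.5248 -0.1092]
 [ 0.5158 -0.1933]] [ 0.5616 -0.1558]
yaw -6.271743352240367
[[ 0.608  -0.1186]
 [ 0.5988 -0.2021]
 [ 0.5245 -0.1095]
 [ 0.5153 -0.1929]] res [[ 0.252  -0.2559]
 [ 0.5522  0.1365]
 [-0.3341 -0.209 ]
 [-0.4701  0.3285]]
scene FL,NL,NR [[ 0.6081 -0.1172]
 [ 0.5249 -0.108 ]
 [ 0.5136 -0.1881]]
rack +x edge top [0.6737 0.1616 0.076 ] [0.3914 0.2876 0.076 ] low edge [0.6382 0.0837 0.04  ] [0.3507 0.2191 0.04  ]
```

Findings:
- **Identity:** the crops confirm the choice. Tall jars are at pockets 1 and 2 from the far end, the squat at pocket 3, the dropper at pocket 4, and the loose squat_b at (0.596, -0.161).
- **Checks:** the cork grid fits to 0.5 mm, with tray yaw -6.3°. Rack pocket spacing comes out at 80–81 mm and the cap heights match the geometry.

I'll move squat_b first, because it blocks the far row.

Call:
step_arm(moves=[{"linear":[22.9,-34.6,0],"angular":[0,0,-5]},{"linear":[45.8,-69.2,0],"angular":[0,0,-10]},{"linear":[68.7,-103.8,0],"angular":[0,0,-15]},{"linear":[91.6,-138.4,0],"angular":[0,0,-20]},{"linear":[114.5,-173,0],"angular":[0,0,-25]},{"linear":[137.4,-207.6,0],"angular":[0,0,-30]},{"linear":[160.3,-242.2,0],"angular":[0,0,-35]},{"linear":[183.2,-276.8,0],"angular":[0,0,-40]},{"linear":[206.1,-311.4,0],"angular":[0,0,-45]},{"linear":[229,-346,0],"angular":[0,0,-50.3]}], gripper=0.5, grip_force=40)

```text
time_s: 0.93
ee_pos: [0.3653, 0.1849, 0.2453]
ee_rot: [0.844, -0.536, -0.0, -0.0]
contact_force: [1.4, 0.7, -0.5]
opening: 0.064
grasp_force: 0.0
```

Call:
step_arm(moves=[{"linear":[22.9,-34.6,0],"angular":[0,0,-5]},{"linear":[45.8,-69.2,0],"angular":[0,0,-10]},{"linear":[68.7,-103.8,0],"angular":[0,0,-15]},{"linear":[91.6,-138.4,0],"angular":[0,0,-20]},{"linear":[114.5,-173,0],"angular":[0,0,-25]},{"linear":[137.4,-207.6,0],"angular":[0,0,-30]},{"linear":[160.3,-242.2,0],"angular":[0,0,-35]},{"linear":[183.2,-276.8,0],"angular":[0,0,-40]},{"linear":[206.1,-311.4,0],"angular":[0,0,-45]},{"linear":[229,-346,0],"angular":[0,0,-50.3]}])

```text
time_s: 1.77
ee_pos: [0.5945, -0.1611, 0.2446]
ee_rot: [-0.536, 0.844, 0.0, -0.0]
contact_force: [1.8, 0.9, 0.3]
opening: 0.0639
grasp_force: 0.0
```

Call:
step_arm(moves=[{"linear":[1.5,0,-40],"angular":[0,0,0]},{"linear":[1.5,0,-80],"angular":[0,0,0]},{"linear":[1.5,0,-120],"angular":[0,0,0]},{"linear":[1.5,0,-150],"angular":[0,0,0]},{"linear":[1.5,0,-175],"angular":[0,0,0]},{"linear":[1.5,0,-190],"angular":[0,0,0]},{"linear":[1.5,0,-199],"angular":[0,0,0]},{"linear":[1.5,0,-199],"angular":[0,0,0]}])

```text
time_s: 2.43
ee_pos: [0.5939, -0.1589, 0.0438]
ee_rot: [-0.538, 0.843, 0.002, -0.002]
contact_force: [-1.2, 0.9, -0.5]
opening: 0.0642
grasp_force: 0.0
```

Call:
step_arm(moves=[{"linear":[0,0,0],"angular":[0,0,0]},{"linear":[0,0,0],"angular":[0,0,0]},{"linear":[0,0,0],"angular":[0,0,0]},{"linear":[0,0,0],"angular":[0,0,0]},{"linear":[0,0,0],"angular":[0,0,0]},{"linear":[0,0,0],"angular":[0,0,0]},{"linear":[0,0,0],"angular":[0,0,0]}], gripper=-1)

```text
time_s: 3.02
ee_pos: [0.5967, -0.1592, 0.0481]
ee_rot: [-0.538, 0.843, -0.001, 0.001]
contact_force: [-0.1, 0.3, 6.6]
opening: 0.0367
grasp_force: 40.7
```

Call:
step_arm(moves=[{"linear":[0,0,20],"angular":[0,0,0]},{"linear":[0,0,40],"angular":[0,0,0]},{"linear":[-27,-11,40],"angular":[0,0,0]},{"linear":[-54,-22,40],"angular":[0,0,0]},{"linear":[-81,-32,40],"angular":[0,0,0]},{"linear":[-81,-32,40],"angular":[0,0,0]}])

```text
time_s: 3.52
ee_pos: [0.5095, -0.1918, 0.0861]
ee_rot: [-0.537, 0.844, 0.001, -0.001]
contact_force: [0.2, 0.5, -1.2]
opening: 0.0367
grasp_force: 40.4
```

```bash
python3 - <<'E'
from h import *
s=arm.get_state(); print(s['ee_pos'],s['ee_rot'],s['contact_force'],s['opening'],s['joint_pos'])
a=eyes.get_image('scene'); b=eyes.get_image('top')
A=cv2.resize(a[120:230,130:330],(800,440),interpolation=cv2.INTER_CUBIC)
cv2.imwrite("pics/p1.png",A)
E
```

```text
[ 0.5094759  -0.1918308   0.08607214] [-0.53689399  0.84364776  0.00149655 -0.00102937] [ 0.21037442  0.53459747 -1.15576322] 0.0366642830392016 [-0.07332358  0.34884922 -0.18279543 -0.0013558  -1.04259094 -0.36328305]
```

View pics/p1.png

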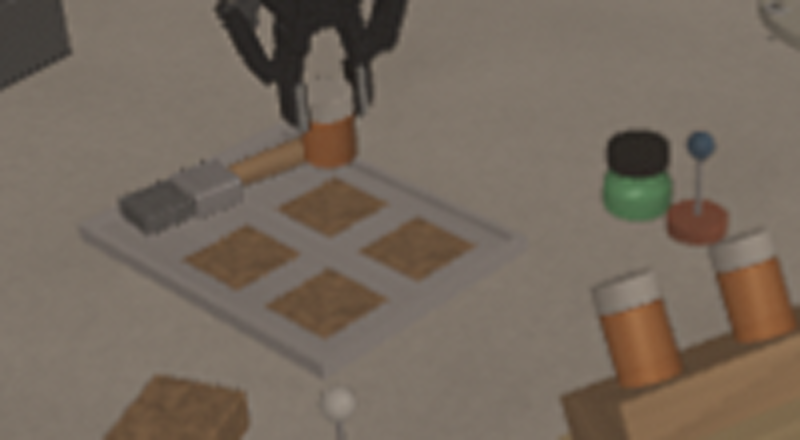

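Squat_b is held upright, with its base at crop pixel (330,158). I'll lower it onto near_right.

Call:
step_arm(moves=[{"linear":[0,0,-15],"angular":[0,0,0]},{"linear":[0,0,-28],"angular":[0,0,0]},{"linear":[0,0,-35],"angular":[0,0,0]},{"linear":[0,0,-38],"angular":[0,0,0]},{"linear":[0,0,-39],"angular":[0,0,0]},{"linear":[0,0,-39],"angular":[0,0,0]}])

```text
time_s: 4.12
ee_pos: [0.5149, -0.1909, 0.048]
ee_rot: [-0.538, 0.843, -0.0, -0.0]
contact_force: [-2.1, 1.3, 3.4]
opening: 0.0366
grasp_force: 40.8
```

Call:
step_arm(moves=[{"linear":[0,0,0],"angular":[0,0,0]},{"linear":[0,0,0],"angular":[0,0,0]},{"linear":[0,0,0],"angular":[0,0,0]},{"linear":[0,0,0],"angular":[0,0,0]}], gripper=0.3)

```text
time_s: 4.45
ee_pos: [0.5147, -0.1911, 0.0473]
ee_rot: [-0.538, 0.843, -0.0, 0.0]
contact_force: [0.5, -0.3, -0.2]
opening: 0.0557
grasp_force: 0.0
```

Call:
step_arm(moves=[{"linear":[0,0,40],"angular":[0,0,0]},{"linear":[0,0,80],"angular":[0,0,0]},{"linear":[0,0,120],"angular":[0,0,0]},{"linear":[-9,39,134],"angular":[3.9,-1.8,0]},{"linear":[-18,79,134],"angular":[7.8,-3.6,0]},{"linear":[-27,118,134],"angular":[11.7,-5.4,0]},{"linear":[-36,158,134],"angular":[15.6,-7.3,0]},{"linear":[-45,197,134],"angular":[19.5,-9.1,0]},{"linear":[-54,237,134],"angular":[23.4,-10.9,0]},{"linear":[-63,276,134],"angular":[27.2,-12.7,0]}], gripper=0.3)

```text
time_s: 5.28
ee_pos: [0.4511, 0.0866, 0.182]
ee_rot: [-0.519, 0.814, 0.14, 0.221]
contact_force: [0.6, 0.1, 0.3]
opening: 0.0558
grasp_force: 0.0
```

Call:
step_arm(moves=[{"linear":[-5,25,-1],"angular":[0,0,0]},{"linear":[-11,49,-3],"angular":[0,0,0]},{"linear":[-11,49,-3],"angular":[0,0,0]},{"linear":[-6,60,-24],"angular":[0,0,0]},{"linear":[0,73,-48],"angular":[0,0,0]},{"linear":[0,73,-48],"angular":[0,0,0]}], gripper=0.5)

```text
time_s: 5.78
ee_pos: [0.4497, 0.1588, 0.1293]
ee_rot: [-0.52, 0.815, 0.14, 0.216]
contact_force: [-0.7, 0.4, -1.3]
opening: 0.0641
grasp_force: 0.0
```

```bash
python3 - <<'E'
from h import *
from scipy.spatial.transform import Rotation as Ro
s=arm.get_state(); print(s['ee_pos'],Ro.from_quat(s['ee_rot']).as_matrix().round(3),s['joint_pos'])
a=eyes.get_image('scene'); b=eyes.get_image('top')
A=cv2.resize(a[130:250,230:430],(800,480),interpolation=cv2.INTER_CUBIC)
cv2.imwrite("pics/p2.png",A); cv2.imwrite("pics/p2t.png",b)
E
```

```text
[0.4496504  0.1587593  0.12929554] [[-0.367 -0.907  0.206]
 [-0.786  0.421  0.453]
 [-0.497  0.004 -0.868]] [ 0.36961471  0.04107571 -0.3969304  -0.50097473 -0.80943473 -0.51459141]
```

View pics/p2.png

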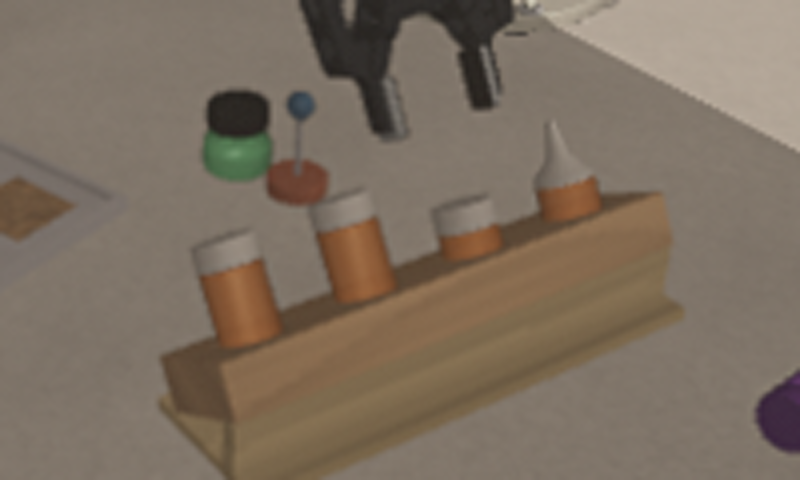

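The fingers straddle the squat jar along its axis: tips at (393,135) and (490,105), cap at (465,215). I'll slide in.

Call:
step_arm(moves=[{"linear":[5,10,-19],"angular":[0,0,0]},{"linear":[9,20,-38],"angular":[0,0,0]},{"linear":[12,26,-49],"angular":[0,0,0]},{"linear":[14,30,-56],"angular":[0,0,0]},{"linear":[14,31,-58],"angular":[0,0,0]},{"linear":[14,31,-58],"angular":[0,0,0]},{"linear":[14,31,-58],"angular":[0,0,0]}])

```text
time_s: 6.47
ee_pos: [0.466, 0.1887, 0.0764]
ee_rot: [-0.52, 0.814, 0.139, 0.219]
contact_force: [-0.2, -0.0, 1.1]
opening: 0.0638
grasp_force: 0.0
```

Call:
step_arm(moves=[{"linear":[0,0,0],"angular":[0,0,0]},{"linear":[0,0,0],"angular":[0,0,0]},{"linear":[0,0,0],"angular":[0,0,0]},{"linear":[0,0,0],"angular":[0,0,0]},{"linear":[0,0,0],"angular":[0,0,0]},{"linear":[0,0,0],"angular":[0,0,0]},{"linear":[0,0,0],"angular":[0,0,0]}], gripper=-1)

```text
time_s: 7.05
ee_pos: [0.4659, 0.1888, 0.0764]
ee_rot: [-0.52, 0.814, 0.139, 0.219]
contact_force: [-1.6, -1.5, 6.1]
opening: 0.0367
grasp_force: 39.4
```

Call:
step_arm(moves=[{"linear":[-8,-17,33],"angular":[0,0,0]},{"linear":[-15,-32,61],"angular":[0,0,0]},{"linear":[-15,-45,90],"angular":[0,0,0]},{"linear":[-5,-81,90],"angular":[-3.9,1.8,0]},{"linear":[6,-117,90],"angular":[-7.8,3.6,0]},{"linear":[16,-154,90],"angular":[-11.7,5.4,0]},{"linear":[27,-190,90],"angular":[-15.6,7.3,0]},{"linear":[37,-226,90],"angular":[-19.5,9.1,0]},{"linear":[48,-262,90],"angular":[-23.4,10.9,0]},{"linear":[58,-298,90],"angular":[-27.2,12.7,0]}])

```text
time_s: 7.88
ee_pos: [0.5239, -0.1109, 0.1656]
ee_rot: [-0.538, 0.843, -0.001, -0.001]
contact_force: [-0.8, 0.6, -0.4]
opening: 0.0365
grasp_force: 42.5
```

Call:
step_arm(moves=[{"linear":[0,0,-25],"angular":[0,0,0]},{"linear":[0,0,-50],"angular":[0,0,0]},{"linear":[0,0,-75],"angular":[0,0,0]},{"linear":[0,0,-90],"angular":[0,0,0]},{"linear":[0,0,-90],"angular":[0,0,0]},{"linear":[0,0,-90],"angular":[0,0,0]}])

```text
time_s: 8.38
ee_pos: [0.523, -0.1092, 0.075]
ee_rot: [-0.538, 0.843, 0.0, -0.001]
contact_force: [0.1, -0.4, 0.4]
opening: 0.0367
grasp_force: 42.5
```

```bash
python3 - <<'E'
from h import *
from scipy.spatial.transform import Rotation as Ro
s=arm.get_state(); print(s['ee_pos'],Ro.from_quat(s['ee_rot']).as_matrix().round(3)[:,1:],s['contact_force'])
a=eyes.get_image('scene'); b=eyes.get_image('top'); cv2.imwrite("pics/p3t.png",b)
A=cv2.resize(a[120:250,140:340],(800,520),interpolation=cv2.INTER_CUBIC)
cv2.imwrite("pics/p3.png",A)
for q in ((.5245,-.1095,.006),(.5153,-.1929,.006)): print((proj('scene',q)-[140,120])*4)
E
```

```text
[ 0.52297075 -0.10921827  0.07498015] [[-0.907 -0.002]
 [ 0.421 -0.   ]
 [ 0.001 -1.   ]] [ 0.0950571  -0.36429894  0.37624196]
[[373.30697573 245.71422567]]
[[287.91359139 204.47914975]]
```

View pics/p3.png

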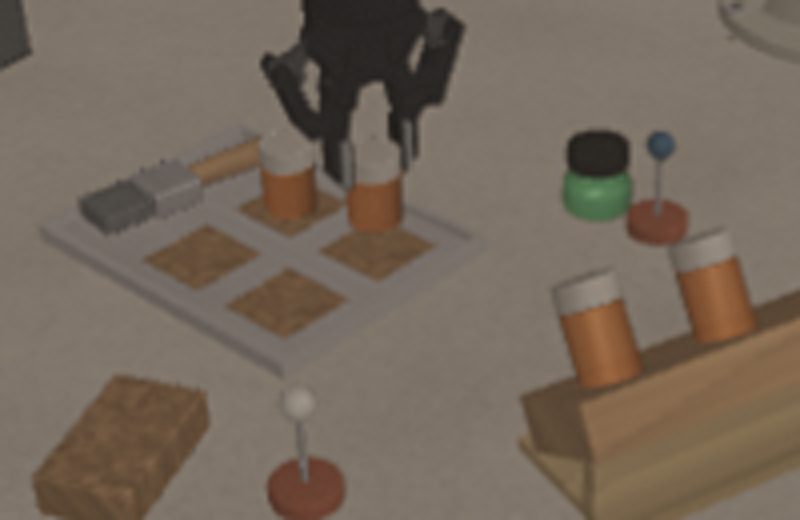

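Squat_b stands on near_right (base about (290,208), predicted (288,204)). Squat_a hangs upright over near_left, so I'll lower it.

Call:
step_arm(moves=[{"linear":[1,0,-12],"angular":[0,0,0]},{"linear":[1,0,-20],"angular":[0,0,0]},{"linear":[1,0,-24],"angular":[0,0,0]},{"linear":[1,0,-26],"angular":[0,0,0]},{"linear":[1,0,-27],"angular":[0,0,0]},{"linear":[1,0,-27],"angular":[0,0,0]}])

```text
time_s: 8.98
ee_pos: [0.5252, -0.1087, 0.0513]
ee_rot: [-0.538, 0.843, -0.001, 0.001]
contact_force: [-5.8, 5.1, 17.2]
opening: 0.0367
grasp_force: 44.0
```

Call:
step_arm(moves=[{"linear":[0,0,2],"angular":[0,0,0]},{"linear":[0,0,3],"angular":[0,0,0]},{"linear":[0,0,3],"angular":[0,0,0]}])

```text
time_s: 9.23
ee_pos: [0.5248, -0.1091, 0.0518]
ee_rot: [-0.538, 0.843, -0.0, 0.0]
contact_force: [-0.3, 0.3, -1.7]
opening: 0.0365
grasp_force: 42.5
```

Call:
step_arm(moves=[{"linear":[0,0,0],"angular":[0,0,0]},{"linear":[0,0,0],"angular":[0,0,0]},{"linear":[0,0,0],"angular":[0,0,0]},{"linear":[0,0,0],"angular":[0,0,0]}], gripper=0.3)

```text
time_s: 9.57
ee_pos: [0.5244, -0.1091, 0.0511]
ee_rot: [-0.538, 0.843, 0.0, -0.0]
contact_force: [0.7, 0.7, 0.3]
opening: 0.0555
grasp_force: 0.0
```

Call:
step_arm(moves=[{"linear":[0,0,40],"angular":[0,0,0]},{"linear":[0,0,80],"angular":[0,0,0]},{"linear":[0,0,120],"angular":[0,0,0]},{"linear":[-2,34,133],"angular":[4.5,-2.1,0]},{"linear":[-5,68,133],"angular":[9.1,-4.2,0]},{"linear":[-7,102,133],"angular":[13.6,-6.4,0]},{"linear":[-9,136,133],"angular":[18.1,-8.5,0]},{"linear":[-12,170,133],"angular":[22.7,-10.6,0]},{"linear":[-14,205,133],"angular":[27.2,-12.7,0]},{"linear":[-14,205,133],"angular":[27.2,-12.7,0]}], gripper=0.3)

```text
time_s: 10.4
ee_pos: [0.5086, 0.0989, 0.1838]
ee_rot: [-0.519, 0.814, 0.142, 0.22]
contact_force: [-0.6, -0.1, 0.3]
opening: 0.0558
grasp_force: 0.0
```

Call:
step_arm(moves=[{"linear":[8,17,-33],"angular":[0,0,0]},{"linear":[14,30,-58],"angular":[0,0,0]},{"linear":[18,40,-76],"angular":[0,0,0]},{"linear":[22,47,-90],"angular":[0,0,0]},{"linear":[23,50,-95],"angular":[0,0,0]},{"linear":[23,50,-95],"angular":[0,0,0]},{"linear":[23,50,-95],"angular":[0,0,0]}], gripper=0.5)

```text
time_s: 10.98
ee_pos: [0.5337, 0.1456, 0.0897]
ee_rot: [-0.52, 0.814, 0.139, 0.219]
contact_force: [0.4, -0.4, 0.6]
opening: 0.0643
grasp_force: 0.0
```

Call:
step_arm(moves=[{"linear":[0,0,0],"angular":[0,0,0]},{"linear":[0,0,0],"angular":[0,0,0]},{"linear":[0,0,0],"angular":[0,0,0]},{"linear":[0,0,0],"angular":[0,0,0]},{"linear":[0,0,0],"angular":[0,0,0]},{"linear":[0,0,0],"angular":[0,0,0]},{"linear":[0,0,0],"angular":[0,0,0]}], gripper=-1)

```text
time_s: 11.57
ee_pos: [0.5342, 0.1457, 0.0907]
ee_rot: [-0.52, 0.814, 0.138, 0.22]
contact_force: [-2.6, -2.5, 5.4]
opening: 0.0369
grasp_force: 39.8
```

Call:
step_arm(moves=[{"linear":[-8,-17,33],"angular":[0,0,0]},{"linear":[-15,-32,61],"angular":[0,0,0]},{"linear":[-15,-45,100],"angular":[0,0,0]},{"linear":[-5,-83,100],"angular":[-3.9,1.8,0]},{"linear":[5,-121,100],"angular":[-7.8,3.6,0]},{"linear":[15,-159,100],"angular":[-11.7,5.4,0]},{"linear":[25,-197,100],"angular":[-15.6,7.3,0]},{"linear":[35,-234,100],"angular":[-19.5,9.1,0]},{"linear":[45,-272,100],"angular":[-23.4,10.9,0]},{"linear":[55,-310,100],"angular":[-27.2,12.7,0]}])

```text
time_s: 12.4
ee_pos: [0.5887, -0.1659, 0.1896]
ee_rot: [-0.538, 0.843, -0.001, -0.001]
contact_force: [1.0, -0.6, -1.1]
opening: 0.0367
grasp_force: 42.4
```

Call:
step_arm(moves=[{"linear":[9.5,-38,0],"angular":[0,0,0]},{"linear":[9.5,-38,-30],"angular":[0,0,0]},{"linear":[9.5,-38,-60],"angular":[0,0,0]},{"linear":[9.5,-38,-85],"angular":[0,0,0]},{"linear":[9.5,-38,-90],"angular":[0,0,0]},{"linear":[9.5,-38,-90],"angular":[0,0,0]}])

```text
time_s: 12.9
ee_pos: [0.5965, -0.2019, 0.0973]
ee_rot: [-0.538, 0.843, 0.002, -0.002]
contact_force: [-0.2, -0.5, 0.3]
opening: 0.0366
grasp_force: 42.4
```

```bash
python3 - <<'E'
from h import *
from scipy.spatial.transform import Rotation as Ro
s=arm.get_state(); print(s['ee_pos'],Ro.from_quat(s['ee_rot']).as_matrix().round(3)[:,1:],s['contact_force'])
a=eyes.get_image('scene'); b=eyes.get_image('top'); cv2.imwrite("pics/p4t.png",b)
A=cv2.resize(a[120:250,140:340],(800,520),interpolation=cv2.INTER_CUBIC)
cv2.imwrite("pics/p4.png",A)
for q in ((.5245,-.1095,.006),(.5245,-.1095,.058),(.5153,-.1929,.006),(.5153,-.1929,.058),(.5988,-.2021,.0366),(.5988,-.2021,.006)): print((proj('scene',q)-[140,120])*4)
E
```

```text
[ 0.59645091 -0.20194715  0.09725116] [[-0.907 -0.005]
 [ 0.422  0.001]
 [ 0.005 -1.   ]] [-0.15347485 -0.49529526  0.33054665]
[[373.30697573 245.71422567]]
[[369.14242779 180.08269522]]
[[287.91359139 204.47914975]]
[[281.83566755 140.47237264]]
[[193.10665487 217.03018141]]
[[198.19609045 255.23847716]]
```

View pics/p4.png

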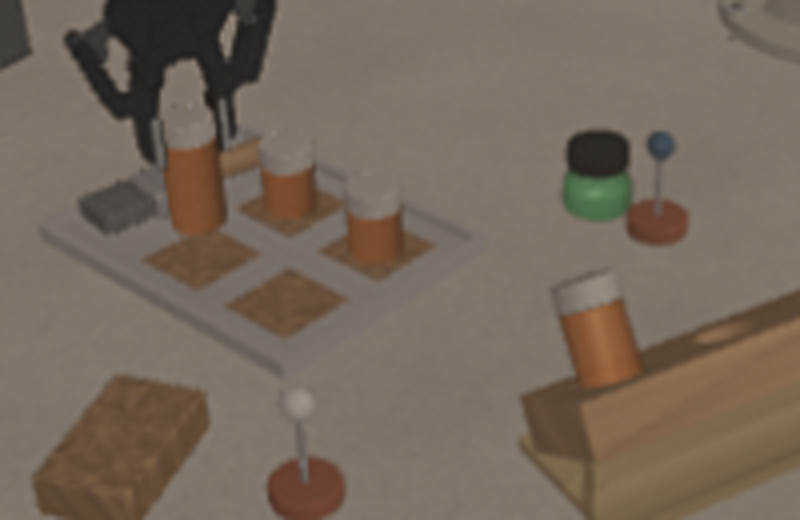

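Both squats sit on their squares and the tall jar hangs upright over far_right, with its base at (197,226). I'll lower it.

Call:
step_arm(moves=[{"linear":[0,0,-15],"angular":[0,0,0]},{"linear":[0,0,-24],"angular":[0,0,0]},{"linear":[0,0,-28],"angular":[0,0,0]},{"linear":[0,0,-30],"angular":[0,0,0]},{"linear":[0,0,-31],"angular":[0,0,0]},{"linear":[0,0,-31],"angular":[0,0,0]}])

```text
time_s: 13.5
ee_pos: [0.5983, -0.2021, 0.069]
ee_rot: [-0.538, 0.843, -0.0, 0.0]
contact_force: [-0.6, -0.3, -0.4]
opening: 0.0367
grasp_force: 42.6
```

Call:
step_arm(moves=[{"linear":[0,0,-1],"angular":[0,0,0]},{"linear":[0,0,-2],"angular":[0,0,0]},{"linear":[0,0,-3],"angular":[0,0,0]},{"linear":[0,0,-3],"angular":[0,0,0]}])

```text
time_s: 13.83
ee_pos: [0.5987, -0.2021, 0.0685]
ee_rot: [-0.538, 0.843, -0.001, 0.001]
contact_force: [-4.8, 3.7, 13.3]
opening: 0.0368
grasp_force: 43.4
```

Call:
step_arm(moves=[{"linear":[0,0,2],"angular":[0,0,0]},{"linear":[0,0,2.5],"angular":[0,0,0]},{"linear":[0,0,2.5],"angular":[0,0,0]}])

```text
time_s: 14.08
ee_pos: [0.5985, -0.2022, 0.0686]
ee_rot: [-0.538, 0.843, -0.001, 0.001]
contact_force: [0.1, 0.6, 4.8]
opening: 0.037
grasp_force: 42.8
```

Call:
step_arm(moves=[{"linear":[0,0,0],"angular":[0,0,0]},{"linear":[0,0,0],"angular":[0,0,0]},{"linear":[0,0,0],"angular":[0,0,0]},{"linear":[0,0,0],"angular":[0,0,0]}], gripper=0.3)

```text
time_s: 14.42
ee_pos: [0.5978, -0.2021, 0.0674]
ee_rot: [-0.538, 0.843, 0.0, -0.0]
contact_force: [-1.3, -0.5, -0.7]
opening: 0.0556
grasp_force: 0.0
```

Call:
step_arm(moves=[{"linear":[0,0,40],"angular":[0,0,0]},{"linear":[0,0,80],"angular":[0,0,0]},{"linear":[0,0,117],"angular":[0,0,0]},{"linear":[-2,38,117],"angular":[3.9,-1.8,0]},{"linear":[-4,76,117],"angular":[7.8,-3.6,0]},{"linear":[-6,114,117],"angular":[11.7,-5.4,0]},{"linear":[-8,151,117],"angular":[15.6,-7.3,0]},{"linear":[-10,189,117],"angular":[19.5,-9.1,0]},{"linear":[-12,227,117],"angular":[23.4,-10.9,0]},{"linear":[-14,264,117],"angular":[27.2,-12.7,0]}])

```text
time_s: 15.25
ee_pos: [0.5838, 0.0636, 0.1853]
ee_rot: [-0.519, 0.814, 0.14, 0.22]
contact_force: [0.5, 0.5, -0.2]
opening: 0.0557
grasp_force: 0.0
```

Call:
step_arm(moves=[{"linear":[0,0,0],"angular":[0,0,0]},{"linear":[8,17,-33],"angular":[0,0,0]},{"linear":[14,30,-58],"angular":[0,0,0]},{"linear":[18,40,-76],"angular":[0,0,0]},{"linear":[22,47,-90],"angular":[0,0,0]},{"linear":[23,50,-95],"angular":[0,0,0]},{"linear":[23,50,-95],"angular":[0,0,0]},{"linear":[23,50,-95],"angular":[0,0,0]}], gripper=0.5)

```text
time_s: 15.92
ee_pos: [0.6072, 0.1116, 0.0902]
ee_rot: [-0.52, 0.814, 0.139, 0.219]
contact_force: [1.1, -0.2, 0.0]
opening: 0.0642
grasp_force: 0.0
```

Call:
step_arm(moves=[{"linear":[0,0,0],"angular":[0,0,0]},{"linear":[0,0,0],"angular":[0,0,0]},{"linear":[0,0,0],"angular":[0,0,0]},{"linear":[0,0,0],"angular":[0,0,0]},{"linear":[0,0,0],"angular":[0,0,0]},{"linear":[0,0,0],"angular":[0,0,0]},{"linear":[0,0,0],"angular":[0,0,0]}], gripper=-1)

```text
time_s: 16.5
ee_pos: [0.6076, 0.1115, 0.0912]
ee_rot: [-0.52, 0.814, 0.138, 0.22]
contact_force: [-2.5, -2.3, 6.8]
opening: 0.037
grasp_force: 39.8
```

Call:
step_arm(moves=[{"linear":[-8,-17,33],"angular":[0,0,0]},{"linear":[-15,-32,61],"angular":[0,0,0]},{"linear":[-15,-45,100],"angular":[0,0,0]},{"linear":[-13,-72,100],"angular":[-3.9,1.8,0]},{"linear":[-11,-98,100],"angular":[-7.8,3.6,0]},{"linear":[-9,-125,100],"angular":[-11.7,5.4,0]},{"linear":[-7,-151,100],"angular":[-15.6,7.3,0]},{"linear":[-4,-178,100],"angular":[-19.5,9.1,0]},{"linear":[-2,-204,100],"angular":[-23.4,10.9,0]},{"linear":[0,-230.5,100],"angular":[-27.2,12.7,0]}])

```text
time_s: 17.33
ee_pos: [0.607, -0.1197, 0.19]
ee_rot: [-0.538, 0.843, -0.001, -0.001]
contact_force: [0.4, -1.2, -1.3]
opening: 0.0371
grasp_force: 42.5
```

Call:
step_arm(moves=[{"linear":[0,0,0],"angular":[0,0,0]},{"linear":[0,0,-30],"angular":[0,0,0]},{"linear":[0,0,-60],"angular":[0,0,0]},{"linear":[0,0,-90],"angular":[0,0,0]},{"linear":[0,0,-105],"angular":[0,0,0]},{"linear":[0,0,-113],"angular":[0,0,0]},{"linear":[0,0,-117],"angular":[0,0,0]},{"linear":[0,0,-117],"angular":[0,0,0]}])

```text
time_s: 18.0
ee_pos: [0.607, -0.1184, 0.0727]
ee_rot: [-0.538, 0.843, 0.0, 0.0]
contact_force: [0.2, 0.0, -0.9]
opening: 0.037
grasp_force: 42.5
```

Call:
step_arm(moves=[{"linear":[0,0,-2],"angular":[0,0,0]},{"linear":[0,0,-3],"angular":[0,0,0]},{"linear":[0,0,-5],"angular":[0,0,0]},{"linear":[0,0,-6],"angular":[0,0,0]},{"linear":[0,0,-6],"angular":[0,0,0]}])

```text
time_s: 18.42
ee_pos: [0.6079, -0.1185, 0.069]
ee_rot: [-0.538, 0.843, -0.001, 0.001]
contact_force: [-2.1, 1.0, 6.3]
opening: 0.0369
grasp_force: 43.3
```

In contact. I'll relieve the pressure, release and retreat, then check the result.

Call:
step_arm(moves=[{"linear":[0,0,1],"angular":[0,0,0]},{"linear":[0,0,1],"angular":[0,0,0]}])

```text
time_s: 18.58
ee_pos: [0.6078, -0.1185, 0.0691]
ee_rot: [-0.538, 0.843, -0.001, 0.001]
contact_force: [-0.9, 0.8, 5.0]
opening: 0.0369
grasp_force: 43.0
```

Call:
step_arm(moves=[{"linear":[0,0,0],"angular":[0,0,0]},{"linear":[0,0,0],"angular":[0,0,0]},{"linear":[0,0,0],"angular":[0,0,0]},{"linear":[0,0,0],"angular":[0,0,0]}], gripper=0.3)

```text
time_s: 18.92
ee_pos: [0.6067, -0.1186, 0.0674]
ee_rot: [-0.538, 0.843, 0.0, -0.0]
contact_force: [0.3, -0.3, 0.2]
opening: 0.0557
grasp_force: 0.0
```

Call:
step_arm(moves=[{"linear":[0,0,40],"angular":[0,0,0]},{"linear":[0,0,80],"angular":[0,0,0]},{"linear":[0,0,120],"angular":[0,0,0]},{"linear":[-20,35,130],"angular":[0,0,0]},{"linear":[-40,70,130],"angular":[0,0,0]},{"linear":[-60,105,130],"angular":[0,0,0]},{"linear":[-80,140,130],"angular":[0,0,0]},{"linear":[-100,175,130],"angular":[0,0,0]},{"linear":[-120,210,130],"angular":[0,0,0]},{"linear":[-140,245,130],"angular":[0,0,0]}])

```text
time_s: 19.75
ee_pos: [0.4656, 0.1277, 0.1978]
ee_rot: [-0.538, 0.843, 0.0, 0.0]
contact_force: [0.9, -0.4, 0.1]
opening: 0.0554
grasp_force: 0.0
```

Call:
step_arm(moves=[{"linear":[-20,35,0],"angular":[0,0,0]},{"linear":[-40,70,0],"angular":[0,0,0]},{"linear":[-60,105,0],"angular":[0,0,0]},{"linear":[-60,105,0],"angular":[0,0,0]}])

```text
time_s: 20.08
ee_pos: [0.4042, 0.2361, 0.1978]
ee_rot: [-0.54, 0.841, 0.001, 0.0]
contact_force: [0.1, -0.9, -0.0]
opening: 0.0556
grasp_force: 0.0
```

```bash
python3 - <<'E'
from h import *
a=eyes.get_image('scene'); b=eyes.get_image('top')
G=((.608,-.1186),(.5988,-.2021),(.5245,-.1095),(.5153,-.1929))
A=cv2.resize(a[130:230,145:265],None,fx=4,fy=4,interpolation=cv2.INTER_CUBIC)
B=cv2.resize(b[165:250,280:370],None,fx=4,fy=4,interpolation=cv2.INTER_CUBIC)
W=np.zeros((400,840,3),np.uint8); W[:400,:480]=A[:,:480]; W[:340,480:840]=B
cv2.imwrite("pics/p5.png",W[:, :800])
for (x,y),h in zip(G,(.078,.078,.052,.052)):
    ps=proj('scene',[(x,y,.006),(x,y,h-.002)]); pt=proj('top',[(x,y,h-.002)])
    print(((ps-[145,130])*4+1.5).round(),((pt-[280,165])*4+1.5+[480,0]).round())
E
```

```text
[[265. 262.]
 [256. 171.]] [[592.  93.]]
[[180. 217.]
 [168. 128.]] [[703. 106.]]
[[355. 207.]
 [351. 152.]] [[576. 205.]]
[[269. 166.]
 [264. 112.]] [[685. 217.]]
```

View pics/p5.png

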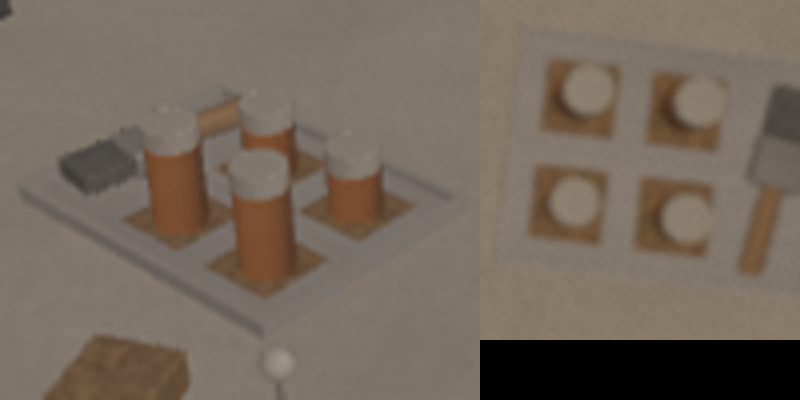

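All four jars stand upright. The cap centres at (588,91), (700,103), (575,202) and (687,217) are within 3–4 px (about 3 mm) of the predicted positions, and the gripper is clear. I'll hand it in.

```bash
python3 -c "
from rig import arm
print(arm.job_done())"
```

```text
the job is handed in; nothing more can be done
None
```

The job is handed in at about 20 s of the 72 s allowed: both tall jars stand in the far row and both squat jars in the near row, all upright and about 3 mm or less from their square centres in the last picture, though the hand-in call returned no verdict.

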